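Draw a bevel pinion shaft and hold it plumb over its bearing

ROBOT

A 7-joint arm with a two-finger parallel gripper is mounted at the origin on the work surface. World frame = base frame: x ahead of the robot, y to its left, z up, the work surface at z = 0. Lengths are in m, angles in rad, forces in N, time in s.
With the tool pointing down it reaches from about 0.425 to 0.875 m from the base axis. Payload 4.7 kg.
Tool frame: the origin (TCP) lies between the finger pads; the fingertips stand ahead of it and the grasp point (between the pads) is the TCP (ctrl.tip_reach is the z of the fingertips in the tool frame, in m); z points along the fingers, y is the line along which they close (so a half turn about z gives the same grasp; the last joint's range is limited). The gripper opens to 85 mm and grips with 20 to 120 N. Pads are 22 mm wide; open, the fingers measure 114 mm over their backs; the gripper's body (76 mm by 85 mm) begins 54 mm behind the grasp point. The pads swing forward as they close: fully open they stand 13 mm farther back than shut.
Start: joints at [-1.206, 0.321, -0.07, 1.45, 0.023, 1.371, -0.057], TCP at [0.223, 0.61, 0.25] pointing down, gripper open.
Joint ranges: [-2.86, 2.86], [-0.3, 2.09], [-1.38, 1.24], [0.06, 2.45], [-1.56, 4.7], [0.09, 2.05], [-2.69, 2.69]. Speed limits (rad/s): [2.57, 2.57, 3.14, 3.14, 3.14, 3.14, 3.14].

INTERFACE

Orientations are given as a unit quaternion [x, y, z, w].
In Python, from workcell import sensors, cams, ctrl gives the robot as it stands.
- The arm moves only by the tool send_rows, never from a script. Its argument "increments" is a list of rows, each a list of 5 numbers: the opening, from 0 (shut) to 1 (fully open), then the shift along the tool's x, y, z in mm, then the turn about the tool's z in degrees. In form: [[fingers, dx, dy, dz, roll], ...]. A call has 1 to 12 rows; each row is the pose to reach, as a shift and turn from the pose commanded when the call began, along the tool's axes at that moment; what a row does not reach only later rows make up. A row lasts 1/8 s, in which the tool goes at most 62.5 mm and 10.7 degrees, less where a joint would pass 70% of its speed; a pose out of reach is approached as far as the arm can. A call with a gripper value outside its range is refused whole. The fingers move at their own pace and stop on an object; "force" is the grip in N (left out, the last holds). Time passes only in rows, so rows that repeat a pose let the fingers close. It gives the time, the measured TCP pose, the force, the opening and the grip force at its end, in the units of the state.
- sensors.get_state(): the state, without advancing time (a new reading comes with each control period).
- cams.get_image(name): name is "side" or "top"; returns the picture (420x560x3 uint8, blue, green, red); there is no depth.
- cams.camera_params(name): a dict with "intrinsics" (3x3 intrinsics, pixels), "pose" (4x4, takes a point from camera to world coordinates). Camera axes: x right, y up, looking along -z (the intrinsics and any distortion apply to the point x, -y, -z); pixel columns grow to the right and rows downward; lengths in m; the calibration is good to about 2 mm. A picture is of the moment at which its call begins. camera_params takes no time and is no camera call.
- ctrl.job_done(): hands the job in; it is judged then, once.
The state is a dict: "time": time; "qpos": joint angles; "dq": joint speeds; "tau": joint torques, N m; "tool_pos": TCP position; "tcp_rot": TCP orientation; "force": force on the tool from outside, world axes, zero at the start; "wrist_torque": the same for the moment, N m; "grip_width": finger opening in m; "gripper_force": force on a finger pad.
Only numpy, scipy, OpenCV 4.12 (cv2) and the standard library are available. Lean on these libraries where they do the work, as an engineer would, in place of code of your own. Each camera call takes 0.05 s, during which the arm holds its last target. There are 200 camera calls.

TASK

Draw the bevel pinion shaft out of the slanted green sleeve, turn it from its slant to plumb with its thin end straight down, and hold it centred over the hole of the blue bearing housing with the thin end about 50 mm above the hole, ready for the fitter. Its bright journal (the plain round part above the gear) is freshly ground, so squeeze it gently, well under 35 N of grip (about 20 N is plenty), do not knock the shaft against the bearing, and leave the other things on the bench alone. Finish while still holding the shaft steady there: do not lower it, put it down or let go.

Things in the scene. Friction and masses are not known exactly. Their poses are not given: they have to be found in the camera images.
- pinion_center (a point): Centre of the steel bevel pinion shaft, inside its gear. Shaft 139 mm long, 0.3-0.5 kg: thin end 16 mm dia x 55 mm, bevel gear (48 mm dia below, 34 above, 18 thick), then plain journal 20 mm dia x 66 mm with a brass band near its end. z runs along the shaft from thin end to journal end; it starts leaning about 0.7 rad from vertical, journal end towards the robot side. Tip 69.5 mm along -z.
- pinion_grip (a point): Point on the shaft's axis in the journal (20 mm in diameter), 35 mm above the gear's upper face and 31 mm short of the journal's end: the place to grip it. Axes as for pinion_center; the thin end's tip lies 108 mm along -z.
- pinion_tip (a point): Middle of the end face of the shaft's thin end. Axes as for pinion_center. At the start it is 55 mm deep in the sleeve.
- sleeve_mouth (a point): Centre of the mouth of the slanted green steel sleeve (36 mm outside, 19 inside, 62 deep) on a fixed green base plate (150 x 90 x 12 mm). z points out of the sleeve along its axis, 0.70 rad from vertical; mouth 83 mm above the bench. The gear's lower face rests on the mouth; the thin end has 1.5 mm play all round.
- bearing_mouth (a point): Centre of the hole's mouth in the top of the blue bearing housing, fixed to the bench: a round boss 64 mm across on a 100 mm square plate, 40.5 mm tall overall, with a steel ring round the 31 mm hole. The z axis points up.
- oil: Bystander: yellow plastic bottle with a red cap, 52 mm in diameter, 120 mm tall, standing; origin at the centre of its underside.
- spur: Bystander: dark toothed wheel, 63 mm across, 18 mm thick, lying flat; origin at the centre of its underside.
- spanner: Bystander: steel spanner lying on the bench, about 170 mm long; origin under its middle.
Not all that is in view belongs to the job. Of the things that look like the part that bears pinion_center, the larger one is meant. What is shaped like the part that bears bearing_mouth but white is not meant.

How it is judged:
By the outcome, as a careful person would: the job done as asked, in the order asked, and still so for the second after the job is handed in, while the arm keeps its last pose, push and grip.
It also fails if it takes over 38 s, if anything falls off the work surface, if the arm or the gripper's body presses on something with over 40 N, if the wrist force passes 120 N, or if a joint passes its speed limit or range.

## Working session

There is one attempt and no reset: what is moved stays moved. The work goes in short steps, Python scripts to look and compute and a tool call to move; the robot and the scene stay as the last step left them, time stands still between calls to the robot, and variables do not carry over. Pictures are saved under pics/ and viewed, at most 10 in all, crops included, and the job is handed in when it is done.

Besides the shell and the picture viewer there is one more tool, called as name(argument=value, ...) on one line, values as JSON. send_rows: Moves the arm, as the interface text tells. Its arguments: {"type":"object","properties":{"increments":{"type":"array"},"force":{"type":"number"}},"required":["increments"]}

```bash
mkdir -p pics; ls; cat > h.py <<'E'
import numpy as np, cv2
from workcell import sensors, cams, ctrl
from scipy.spatial.transform import Rotation as R
def ray(n,u,v):
    p=cams.camera_params(n);K=np.array(p['intrinsics']);T=np.array(p['pose'])
    d=np.linalg.inv(K)@[u,v,1];d=T[:3,:3]@[d[0],-d[1],-d[2]]
    return T[:3,3],d/np.linalg.norm(d)
def onz(n,u,v,z):
    o,d=ray(n,u,v);return o+d*(z-o[2])/d[2]
def tri(a,b):
    (o,d),(q,e)=ray('top',*a),ray('side',*b)
    s=np.linalg.lstsq(np.c_[d,-e],q-o,rcond=None)[0]
    x,y=o+d*s[0],q+e*s[1];return (x+y)/2,np.linalg.norm(x-y)
def proj(n,P):
    p=cams.camera_params(n);K=np.array(p['intrinsics']);T=np.array(p['pose'])
    c=T[:3,:3].T@(np.array(P)-T[:3,3]);q=K@[c[0],-c[1],-c[2]];return q[:2]/q[2]
E
python3 - <<'E'
from h import *
s=sensors.get_state();print({k:np.round(v,3) for k,v in s.items()},ctrl.tip_reach)
for n in('top','side'):
    cv2.imwrite(f'pics/{n}0.png',cams.get_image(n)); p=cams.camera_params(n);print({k:np.round(v,3).tolist() for k,v in p.items()})
E
```

```text
pics
{'time': np.float64(0.0), 'qpos': array([-1.206,  0.322, -0.07 ,  1.452,  0.023,  1.371, -0.057]), 'dq': array([ 0.001, -0.001, -0.001,  0.   ,  0.   ,  0.   ,  0.001]), 'tau': array([-0.0000e+00, -4.9358e+01, -3.8200e-01, -3.1433e+01,  1.3000e-02,
        1.1000e-02,  0.0000e+00]), 'tool_pos': array([0.223, 0.61 , 0.249]), 'tcp_rot': array([ 0.174,  0.985, -0.001, -0.   ]), 'force': array([-0.235, -0.402,  0.054]), 'wrist_torque': array([0.019, 0.029, 0.033]), 'gripper_force': np.float64(0.0), 'grip_width': np.float64(0.085)} 0.019
{'intrinsics': [[489.23, 0.0, 282.142], [0.0, 489.23, 218.626], [0.0, 0.0, 1.0]], 'pose': [[-0.016, 0.994, -0.105, 0.432], [-1.0, -0.017, -0.006, -0.015], [-0.008, 0.105, 0.994, 1.227], [0.0, 0.0, 0.0, 1.0]]}
{'intrinsics': [[390.211, 0.0, 276.719], [0.0, 390.211, 206.553], [0.0, 0.0, 1.0]], 'pose': [[0.977, 0.139, -0.159, 0.443], [-0.211, 0.673, -0.709, -0.545], [0.009, 0.727, 0.687, 0.622], [0.0, 0.0, 0.0, 1.0]]}
```

View pics/top0.png

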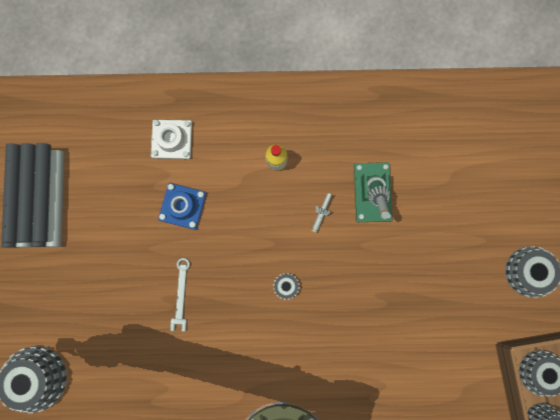

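View pics/side0.png

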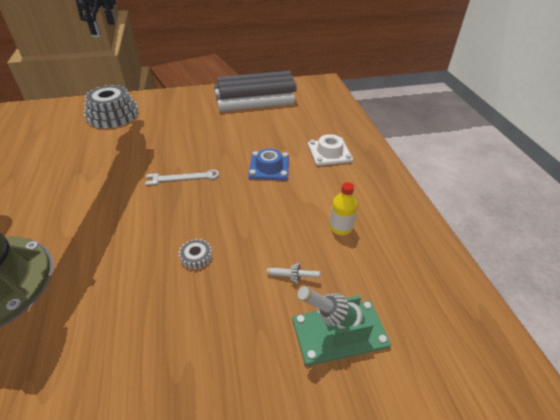

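```bash
python3 - <<'E'
import cv2,numpy as np
t=cv2.imread('pics/top0.png');s=cv2.imread('pics/side0.png')
f=lambda im,x,y,w,h,k:cv2.resize(im[y:y+h,x:x+w],None,fx=k,fy=k,interpolation=cv2.INTER_CUBIC)
a=f(t,345,150,65,80,6);b=f(s,285,275,65,80,6)   # 390x480
cv2.imwrite('pics/c1.png',np.hstack([a,b]))
a=f(t,150,175,60,60,6);b=f(s,240,140,60,60,6)
cv2.imwrite('pics/c2.png',np.hstack([a,b]))
E
```

```text
(no output)
```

View pics/c1.png

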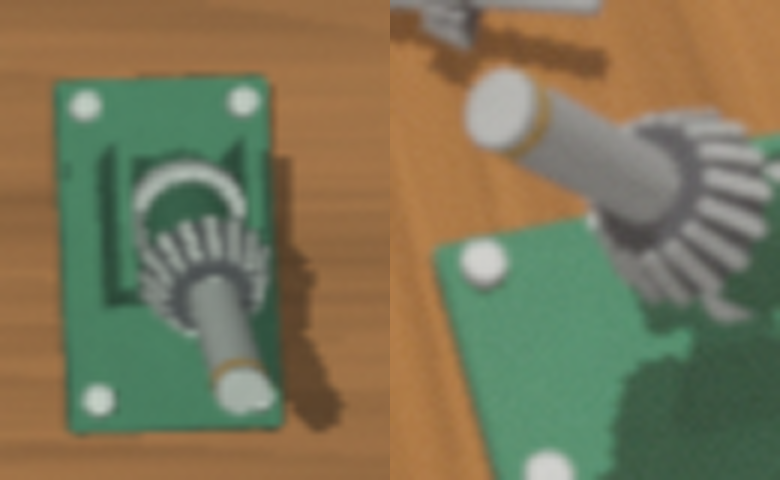

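View pics/c2.png

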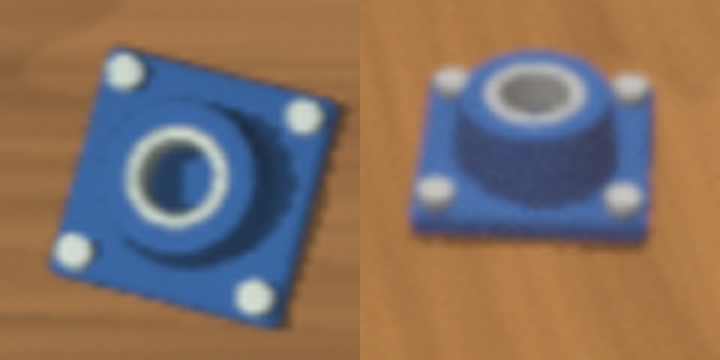

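```bash
python3 - <<'E'
from h import *
c=lambda x,y,ox,oy:((x+.5)/6-.5+ox,(y+.5)/6-.5+oy)
T=lambda x,y:c(x,y,345,150); S=lambda x,y:c(x-390,y,285,275)
E,e1=tri(T(246,390),S(501,110)); G,e2=tri(T(213,285),S(658,190))
a=E-G;print('end',E.round(4),e1,'gear up',G.round(4),e2,'len',np.linalg.norm(a),'tilt',np.arccos(a[2]/np.linalg.norm(a)),'az',np.degrees(np.arctan2(a[1],a[0])))
# plate bolts: (86,105),(243,100),(99,400) at z~.014
b=[onz('top',*T(*p),.014) for p in((86,105),(243,100),(99,400))];d=b[2]-b[0]
print('plate az',np.degrees(np.arctan2(d[1],d[0])),[x.round(3) for x in b])
Bt=onz('top',*c(177,177,150,175),.0405);Bs=onz('side',*c(175,94,240,140),.0405)
print('bearing',Bt,Bs,tri(c(177,177,150,175),c(175,94,240,140)))
for az in(np.arctan2(a[1],a[0]),np.arctan2(d[1],d[0])):
  # fit mouth: axis known az,tilt .7; end z must be .083+.084*cos.7
  ax=np.array([np.sin(.7)*np.cos(az),np.sin(.7)*np.sin(az),np.cos(.7)])
  print('expected end z',.083+.084*ax[2],'grip from E',(E-.031*ax).round(4),'from G',(G+.035*ax).round(4),'mouth',(E-.084*ax).round(4))
  for n,P in(('end',E),): 
    for k in(0,-.066): print(n,k,proj('top',E+k*ax),proj('side',E+k*ax))
E
```

```text
end [ 0.5516 -0.2381  0.1467] 0.001146430583458953 gear up [ 0.5976 -0.2372  0.0958] 0.0006902417798609876 len 0.06860966839135817 tilt 0.7349329163505343 az -178.88996069607057
plate az -179.3960713713259 [array([ 0.687, -0.203,  0.014]), array([ 0.688, -0.269,  0.014]), array([ 0.563, -0.204,  0.014])]
bearing [0.59730977 0.24429377 0.0405    ] [0.59793896 0.2442282  0.0405    ] (array([0.5976315, 0.2442771, 0.0404537]), np.float64(0.0006284706016909917))
expected end z 0.14724674373189706 grip from E [ 0.5716 -0.2377  0.123 ] from G [ 0.575  -0.2377  0.1225] mouth [ 0.6057 -0.2371  0.0824]
end 0 [385.61628319 214.32699995] [302.68819895 292.97058884]
end -0.066 [380.17610151 198.68228053] [327.35791847 306.51590371]
expected end z 0.14724674373189706 grip from E [ 0.5716 -0.2379  0.123 ] from G [ 0.575  -0.2375  0.1225] mouth [ 0.6057 -0.2375  0.0824]
end 0 [385.61628319 214.32699995] [302.68819895 292.97058884]
end -0.066 [380.33728517 198.67711629] [327.43506525 306.72284235]
```

Large shaft in the green sleeve: journal end at top (385.6, 214.6), side (303, 293). The loose smaller shaft at top (322, 212) is a decoy. The blue bearing is at top (179, 204); the white one at (172, 138) is a decoy. Heights and lengths match the given sizes, so I'm moving.

send_rows(increments=[[1, -200, -145, 0, -7], [1, -400, -290, 0, -14], [1, -400, -290, 0, -21], [1, -400, -290, 0, -21], [1, -400, -290, 0, -21], [1, -400, -290, 10, -21], [1, -400, -290, 10, -21], [1, -400, -290, 10, -21], [1, -619, -676, 10, -21], [1, -619, -676, 20, -21], [1, -619, -676, 20, -21], [1, -619, -676, 20, -21]], force=20)

```text
time: 1.6
tool_pos: [0.5403, -0.0478, 0.2352]
tcp_rot: [-0.008, 1.0, 0.0, 0.0]
force: [1.6, -0.0, -0.3]
grip_width: 0.0852
gripper_force: 0.0
```

send_rows(increments=[[1, 0, 0, 0, 0]])

```text
time: 1.72
tool_pos: [0.54, -0.0528, 0.2352]
tcp_rot: [-0.002, 1.0, -0.001, -0.0]
force: [-0.7, 0.7, -0.5]
grip_width: 0.0854
gripper_force: 0.0
```

send_rows(increments=[[1, -33, -60, 0, -0.5], [1, -33, -120, 0, -0.5], [1, -33, -170, 15, -0.5], [1, -33, -185, 30, -0.5], [1, -33, -185, 35, -0.5], [1, -33, -185, 35, -0.5]])

```text
time: 2.48
tool_pos: [0.5769, -0.2273, 0.1998]
tcp_rot: [-0.014, 1.0, 0.001, -0.0]
force: [1.7, 0.3, 0.4]
grip_width: 0.0858
gripper_force: 0.0
```

```bash
python3 - <<'E'
from h import *
s=sensors.get_state();print(s['time'],s['tool_pos'].round(4) if hasattr(s['tool_pos'],'round') else s['tool_pos'],s['tcp_rot'])
t=cams.get_image('top');d=cams.get_image('side')
f=lambda im,x,y,w,h,k:cv2.resize(im[y:y+h,x:x+w],None,fx=k,fy=k,interpolation=cv2.INTER_CUBIC)
cv2.imwrite('pics/c3.png',np.hstack([f(t,330,130,100,120,4),f(d,270,230,100,120,4)]))
E
```

```text
2.475 [ 0.5769 -0.2273  0.1998] [-1.39198372e-02  9.99902505e-01  1.02583612e-03 -4.07713308e-04]
```

View pics/c3.png

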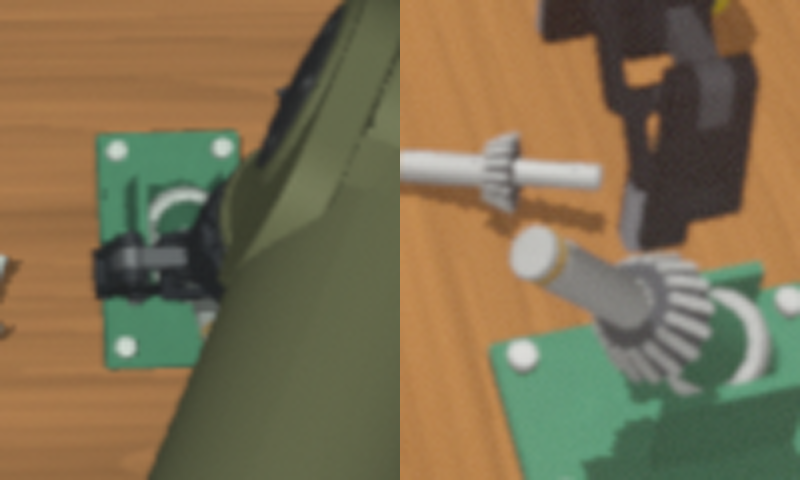

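send_rows(increments=[[1, 0, 0, 20, 0.5], [1, 0, 0, 40, 0.5], [1, 0, 0, 40, 0.5], [1, 0, 0, 40, 0.5]])

```text
time: 3.08
tool_pos: [0.5764, -0.2305, 0.1602]
tcp_rot: [-0.008, 1.0, -0.0, -0.0]
force: [0.6, -0.1, -0.2]
grip_width: 0.0856
gripper_force: 0.0
```

send_rows(increments=[[1, 3.5, -7, 20, 0], [1, 3.5, -7, 37, 0], [1, 3.5, -7, 37, 0], [1, 3.5, -7, 37, 0], [1, 3.5, -7, 37, 0]])

```text
time: 3.7
tool_pos: [0.5736, -0.2375, 0.124]
tcp_rot: [-0.008, 1.0, -0.0, 0.001]
force: [-0.6, -0.3, 0.6]
grip_width: 0.0851
gripper_force: 0.0
```

```bash
python3 - <<'E'
from h import *
s=sensors.get_state();print(s['time'],s['tool_pos'],s['tcp_rot'])
t=cams.get_image('top');d=cams.get_image('side')
f=lambda im,x,y,w,h,k:cv2.resize(im[y:y+h,x:x+w],None,fx=k,fy=k,interpolation=cv2.INTER_CUBIC)
cv2.imwrite('pics/c4.png',np.hstack([f(t,340,140,70,100,5),f(d,280,250,80,100,5)]))
E
```

```text
3.7 [ 0.57355162 -0.23748744  0.12404447] [-7.97077690e-03  9.99968040e-01 -1.22517796e-04  6.08074840e-04]
```

View pics/c4.png

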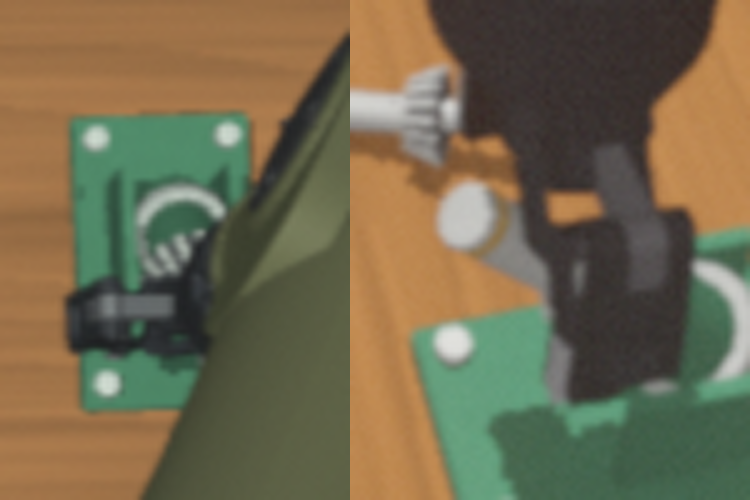

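The journal sits between the open fingers at the expected grip point, with the end face at about side (304, 293). I'll close gently.

send_rows(increments=[[0, 0, 0, 0, 0], [0, 0, 0, 0, 0], [0, 0, 0, 0, 0], [0, 0, 0, 0, 0], [0, 0, 0, 0, 0], [0, 0, 0, 0, 0], [0, 0, 0, 0, 0], [0, 0, 0, 0, 0]], force=20)

```text
time: 4.8
tool_pos: [0.573, -0.2375, 0.1235]
tcp_rot: [-0.008, 1.0, -0.0, 0.0]
force: [-0.6, -0.5, 1.2]
grip_width: 0.0194
gripper_force: 22.3
```

send_rows(increments=[[0, 3.2, 0, -3.8, 0], [0, 6.4, 0, -7.6, 0], [0, 11.6, 0, -13.8, 0], [0, 16.7, 0, -19.9, 0], [0, 21.9, 0, -26, 0], [0, 27, 0, -32.1, 0], [0, 32.2, 0, -38.2, 0], [0, 32.2, 0, -38.2, 0]])

```text
time: 5.8
tool_pos: [0.5403, -0.2382, 0.1621]
tcp_rot: [-0.008, 1.0, 0.0, 0.0]
force: [0.3, -0.2, -4.0]
grip_width: 0.0193
gripper_force: 22.0
```

```bash
python3 - <<'E'
from h import *
s=sensors.get_state();print(s['time'],s['tool_pos'],s['force'],s['wrist_torque'])
t=cams.get_image('top');d=cams.get_image('side')
f=lambda im,x,y,w,h,k:cv2.resize(im[y:y+h,x:x+w],None,fx=k,fy=k,interpolation=cv2.INTER_CUBIC)
cv2.imwrite('pics/c5.png',np.hstack([f(t,340,140,70,100,5),f(d,260,240,80,100,5)]))
E
```

```text
5.8 [ 0.54030451 -0.23821963  0.16214853] [ 0.30127192 -0.18558407 -4.01182721] [ 0.01703549  0.12185667 -0.02388684]
```

View pics/c5.png

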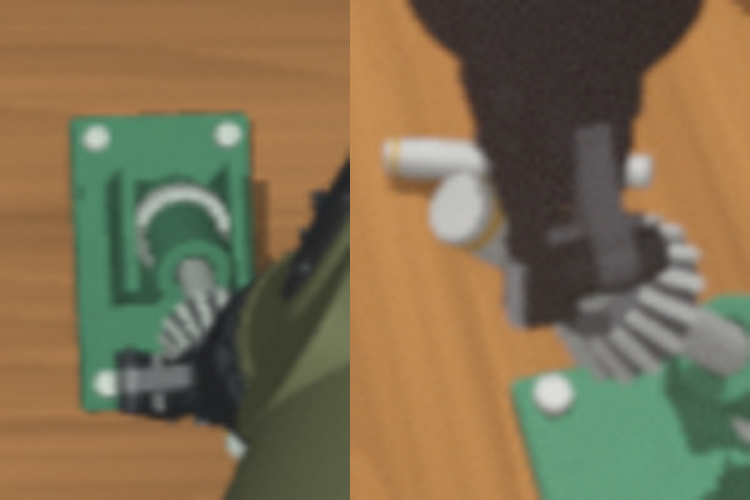

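send_rows(increments=[[0, 3.2, 0, -3.8, 0], [0, 6.4, 0, -7.6, 0], [0, 9.6, 0, -11.5, 0], [0, 9.6, 0, -11.5, 0], [0, 9.6, 0, -11.5, 0]])

```text
time: 6.52
tool_pos: [0.5313, -0.238, 0.1731]
tcp_rot: [-0.008, 1.0, 0.0, 0.0]
force: [-0.2, -0.3, -4.5]
grip_width: 0.0192
gripper_force: 22.0
```

```bash
python3 - <<'E'
from h import *
s=sensors.get_state();print(s['time'],s['tool_pos'],s['force'],s['wrist_torque'])
t=cams.get_image('top');d=cams.get_image('side')
f=lambda im,x,y,w,h,k:cv2.resize(im[y:y+h,x:x+w],None,fx=k,fy=k,interpolation=cv2.INTER_CUBIC)
cv2.imwrite('pics/c6.png',np.hstack([f(t,340,140,70,110,5),f(d,250,230,80,110,5)]))
E
```

```text
6.525 [ 0.53126989 -0.23800004  0.17312887] [-0.17396527 -0.27478338 -4.53983505] [ 0.00667954  0.12941774 -0.01162404]
```

View pics/c6.png

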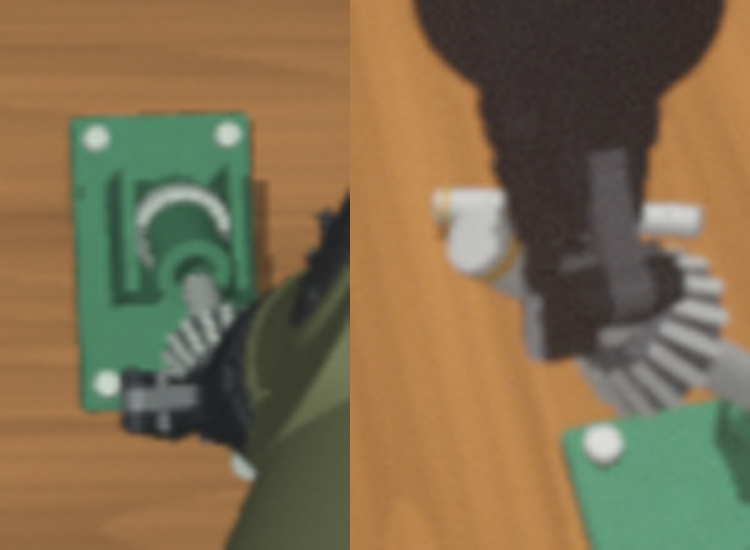

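The shaft is clear of the sleeve, but pad friction keeps it slanted: gear at side crop (650, 320), thin end near (735, 375). I'll put the last ~5 mm of the tip back in the mouth and use the rim to swing the shaft gently to plumb.

send_rows(increments=[[0, -3, 0, 3.7, 0], [0, -6, 0, 7.3, 0], [0, -9, 0, 11, 0], [0, -9, 0, 11, 0], [0, -13.5, 0, 7, 0], [0, -18, 0, 3.1, 0], [0, -22, 0, 0, 0], [0, -26.5, 0, -3, 0], [0, -26.5, 0, -3, 0]])

```text
time: 7.75
tool_pos: [0.5582, -0.2377, 0.1765]
tcp_rot: [-0.008, 1.0, -0.0, 0.0]
force: [-1.4, 0.5, -4.4]
grip_width: 0.0192
gripper_force: 22.9
```

```bash
python3 - <<'E'
from h import *
s=sensors.get_state();print(s['time'],s['tool_pos'],s['force'],s['wrist_torque'],s['gripper_force'])
E
```

```text
7.75 [ 0.55820178 -0.23768973  0.17646063] [-1.41314635  0.47684893 -4.39295245] [ 0.02738171  0.36438731 -0.01939858] 22.864976227283478
```

send_rows(increments=[[0, -4.5, 0, -2.7, 0], [0, -8.9, 0, -5.2, 0], [0, -13.6, 0, -7.4, 0], [0, -18.4, 0, -9.5, 0], [0, -23.2, 0, -11.2, 0], [0, -28.2, 0, -12.8, 0], [0, -33.2, 0, -14, 0], [0, -38.3, 0, -15.2, 0], [0, -43.4, 0, -15.9, 0], [0, -48.6, 0, -16.5, 0], [0, -48.6, 0, -16.5, 0]])

```text
time: 9.12
tool_pos: [0.6069, -0.2369, 0.1927]
tcp_rot: [-0.008, 1.0, -0.0, 0.0]
force: [-2.2, -0.1, -3.1]
grip_width: 0.0195
gripper_force: 26.1
```

```bash
python3 - <<'E'
from h import *
s=sensors.get_state();print(s['time'],s['tool_pos'],s['force'],s['wrist_torque'],s['gripper_force'])
t=cams.get_image('top');d=cams.get_image('side')
f=lambda im,x,y,w,h,k:cv2.resize(im[y:y+h,x:x+w],None,fx=k,fy=k,interpolation=cv2.INTER_CUBIC)
cv2.imwrite('pics/c7.png',np.hstack([f(t,340,140,70,110,5),f(d,280,230,80,110,5)]))
E
```

```text
9.125 [ 0.60692757 -0.23687892  0.19267517] [-2.21024388 -0.10534862 -3.115164  ] [-0.09628992  0.61764628 -0.05104398] 26.071907579898834
```

View pics/c7.png

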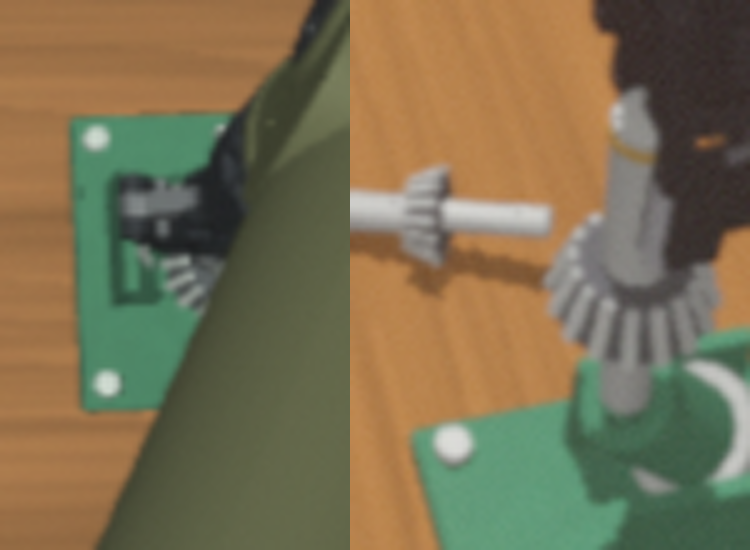

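```bash
python3 - <<'E'
from h import *
g=sensors.get_state()['tool_pos']
for th in(-.1,-.05,0,.05,.1,.2):
    a=np.array([-np.sin(th),0,np.cos(th)])
    print(th,[(((proj('side',g+k*a)+.5-[280,230])*5+[350,0]).round(1)).tolist() for k in(.031,.022,-.035,-.053,-.1)])
E
```

```text
-0.1 [[692.3, 109.2], [684.7, 131.4], [640.1, 260.4], [627.2, 297.6], [596.1, 387.8]]
-0.05 [[686.8, 109.9], [680.8, 131.8], [645.8, 259.7], [635.7, 296.5], [611.3, 385.6]]
0 [[681.3, 110.7], [677.0, 132.4], [651.5, 258.7], [644.2, 295.1], [626.6, 383.0]]
0.05 [[675.8, 111.7], [673.1, 133.1], [657.3, 257.6], [652.8, 293.4], [641.9, 379.9]]
0.1 [[670.2, 112.9], [669.1, 134.0], [663.1, 256.3], [661.4, 291.5], [657.2, 376.3]]
0.2 [[659.0, 115.9], [661.3, 136.0], [674.7, 253.2], [678.6, 286.8], [687.9, 368.0]]
```

```bash
python3 - <<'E'
from h import *
a=np.array([-.644,-.009,.765])
def pr(n,P,o): return ((proj(n,P)+.5-o)*5).round(0)+([350,0] if n=='side' else 0)
for nm,g,ot,os in(('c4',[.5735,-.2375,.124],[340,140],[280,250]),('c6',[.5313,-.238,.1731],[340,140],[250,230]),('c7',[.6069,-.2369,.1927],[340,140],[280,230])):
    g=np.array(g); print(nm,'tcp',pr('top',g,ot),pr('side',g,os),'end',pr('top',g+.031*a,ot),pr('side',g+.031*a,os),'gear0',pr('side',g-.053*a,os),
     'near finger tips y-.012',[pr('side',g+[dx,-.012,-.019],os).tolist() for dx in(-.011,.011)])
E
```

```text
c4 tcp [217. 332.] [532. 247.] end [230. 370.] [472. 213.] gear0 [626. 299.] near finger tips y-.012 [[503.0, 323.0], [574.0, 309.0]]
c6 tcp [245. 414.] [550. 275.] end [259. 455.] [480. 236.] gear0 [658. 335.] near finger tips y-.012 [[520.0, 357.0], [596.0, 343.0]]
c7 tcp [245. 233.] [667. 183.] end [259. 271.] [608. 141.] gear0 [760. 249.] near finger tips y-.012 [[635.0, 266.0], [710.0, 253.0]]
```

send_rows(increments=[[0, 1, 0, -5, 0], [0, 2, 0, -12, 0], [0, 2, 0, -20, 0], [0, 2, 0, -20, 0], [0, 2, 0, -20, 0]])

```text
time: 9.85
tool_pos: [0.6044, -0.2368, 0.2126]
tcp_rot: [-0.008, 1.0, 0.0, 0.0]
force: [0.3, 0.5, -4.7]
grip_width: 0.0194
gripper_force: 26.0
```

```bash
python3 - <<'E'
from h import *
s=sensors.get_state();g=s['tool_pos'];print(s['time'],g,s['force'],s['wrist_torque'],s['gripper_force'])
d=cams.get_image('side');cv2.imwrite('pics/s8.png',d);t=cams.get_image('top');cv2.imwrite('pics/t8.png',t)
hsv=cv2.cvtColor(d,cv2.COLOR_BGR2HSV).astype(int)
m=(hsv[...,1]<75)&(hsv[...,2]>75)
print(proj('side',g),proj('side',g+[0,0,.031]),proj('side',g-[0,0,.108]))
for v in range(232,318,2):
    r=m[v,318:372]; print(v,''.join('#' if x else ('.' if hsv[v,318+i,2]>75 else 'd') for i,x in enumerate(r)))
E
```

```text
9.85 [ 0.60438058 -0.23684281  0.21263294] [ 0.26754865  0.45496737 -4.68550895] [ 0.0508257  -0.03339968  0.0024844 ] 26.01194053888321
[343.03142196 257.19247623] [346.04214425 241.88204634] [334.21251533 302.03927332]
232 ...............ddddddddddddddddddddddddddddddd######dd
234 ...............ddddddddddddddddddddddddddddddd########
236 ...............dddddddddddddddddddddddddddddd########.
238 ................######ddddddddddddddddddddddd########.
240 ...............#######ddddddddddddddddddddddd#########
242 ..............#########dddddddddddddddddddddd#########
244 ..............#########dddddddddddddddddddddd#d#######
246 ..............##########ddddddddddddddddddd###########
248 ................########ddddddd.......#dd#############
250 ...................#####dddddddd.ddddd#####dddddd#####
252 ..............####......dddddddddddddddddddddddddd####
254 ..............#########dddddddddddddddddddddddddddd###
256 ..............#########dddddddddddddddddddddddddddd###
258 .............###########ddddddddddddddddddddddddddd###
260 .............##############dddddddddddddddddddddd
[... 957 characters left out ...]
.........##############............................
296 ............###########............########...........
298 ............###################...........#...........
300 ............###########................#.#............
302 ........###############.....############.#############
304 .......#.....#########......#############....#########
306 .......#......#######..........###########...#########
308 .......#.......##...#..............########...#######.
310 ..#####.............................########..........
312 .................#...................########.........
314 ......................................#######.........
316 ..........................#...........#######.........
```

send_rows(increments=[[0, 3, 0, 0, 0], [0, 3, 0, 12, 0], [0, 3, 0, 22, 0], [0, 3, 0, 22, 0], [0, 0, 0, 22, 0], [0, -4, 0, 22, 0], [0, -8, 0, 22, 0], [0, -11, 0, 22, 0], [0, -11, 0, 22, 0], [0, -9, 0, 10, 0], [0, -9, 0, 0, 0], [0, -9, 0, 0, 0]])

```text
time: 11.45
tool_pos: [0.6146, -0.237, 0.2147]
tcp_rot: [-0.008, 1.0, -0.0, 0.002]
force: [0.7, 0.2, -4.1]
grip_width: 0.0192
gripper_force: 26.0
```

```bash
cat > m.py <<'E'
from h import *
s=sensors.get_state();g=np.array(s['tool_pos']);print(s['time'],g,s['force'],s['wrist_torque'],s['gripper_force'])
d=cams.get_image('side');cv2.imwrite('pics/s%d.png'%(s['time']*100),d)
hsv=cv2.cvtColor(d,cv2.COLOR_BGR2HSV).astype(int)
m=(hsv[...,1]<75)&(hsv[...,2]>75)
print(proj('side',g),proj('side',g+[0,0,.031]),proj('side',g-[0,0,.108]))
u,v0=proj('side',g).astype(int)
for v in range(v0-22,v0+56,2):
    print(v,u-26,''.join('#' if m[v,c] else ('.' if hsv[v,c,2]>75 else 'd') for c in range(u-26,u+22)))
E
python3 m.py
```

```text
11.45 [ 0.6146342  -0.23702206  0.21467509] [ 0.74167824  0.20323437 -4.06729207] [-0.03918525 -0.04863943  0.01846229] 25.995650589466095
[350.50355601 255.11274054] [353.82916836 239.7176677 ] [340.76196236 300.20895984]
233 324 .................ddddddddddddddddddddddddddddddd
235 324 .................ddd###ddddddddddddddddddddddddd
237 324 .................#######dddddddddddddddddddddddd
239 324 .................#######ddddddddddddddddddddddd#
241 324 ................#########dddddddddddddddddddddd#
243 324 .................#########dddddddddddddddddddd##
245 324 ..................########ddddddd.......ddddd###
247 324 ................#....#####ddddddd......dd######d
249 324 ...............#####......ddddddddddddddd#dddddd
251 324 ...............###########dddddddddddddddddddddd
253 324 ...............##########ddddddddddddddddddddddd
255 324 ..............############dddddddddddddddddddddd
257 324 ..............#############ddddddddddddddddddddd
259 324 ..............###############ddddddddddddddddddd
261 324 .............###############dddddddddddddddddddd
263 324 .........#####
[... 645 characters left out ...]
##..............
287 324 ...##############################...............
289 324 .......#######################..................
291 324 ........##################.##...................
293 324 .........###########..##........................
295 324 .........##########...............##............
297 324 ........###########.....######......#...........
299 324 ........###########................#............
301 324 ....###############....########.####....#######.
303 324 .#.......#########....############.....#########
305 324 .#.......#######........###########....#########
307 324 .#......#.#.#.#............##########...#######.
309 324 ##........##..................########....###...
```

```bash
cat > fit.py <<'E'
import sys,glob
from h import *
from scipy.optimize import least_squares
def edges(d,rows,u0,u1,side):
    S=cv2.cvtColor(d,cv2.COLOR_BGR2HSV)[...,1].astype(float);out=[]
    for v in rows:
        r=S[v,u0:u1]; r=r if side<0 else r[::-1]
        hi,lo=r[:3].mean(),r[-3:].mean(); t=(hi+lo)/2
        i=int(np.argmax(r<t)); 
        if hi-lo<30 or i==0: continue
        x=i-1+(r[i-1]-t)/(r[i-1]-r[i]); out.append((u0+x if side<0 else u1-1-x,v))
    return np.array(out)
def model(g,p,rad,side,pts):
    # p: dx at grip level, theta ; returns residual px
    a=np.array([-np.sin(p[1]),0,np.cos(p[1])]);c=g+[p[0],0,0]
    o=np.array(cams.camera_params('side')['pose'])[:3,3]
    w=c-o;s=np.cross(w,a);s/=np.linalg.norm(s)
    q=[proj('side',c+a*k+s*rad*side) for k in(.03,-.108)]
    (u1,v1),(u2,v2)=q; return pts[:,0]-(u1+(u2-u1)*(pts[:,1]-v1)/(v2-v1))
def fit(d,g,segs,show=True):
    P=[(edges(d,r,a,b,s),rad,s) for r,a,b,s,rad in segs]
    f=lambda p:np.concatenate([model(g,p,rad,s,e) for e,rad,s in P])
    r=least_squares(f,[-.005,0],loss='soft_l1',f_scale=.5,x_scale=[.01,.1])
    if show:
        for e,rad,s in P: print(rad,s,len(e),model(g,r.x,rad,s,e).round(1))
    print('dx grip mm %.1f theta %.3f'%(r.x[0]*1e3,r.x[1])); return r.x
if __name__=='__main__':
    d=cv2.imread('pics/s1144.png');d=cv2.imread(sorted(glob.glob('pics/s11*.png'))[0]) if d is None else d
    g=np.array([.61463,-.23702,.21468])
    fit(d,g,[(range(238,243),332,344,-1,.010),(range(251,259),330,343,-1,.010),(range(293,300),328,337,-1,.008),(range(293,300),338,347,1,.008)])
E
python3 fit.py
```

```text
0.01 -1 5 [-0.2 -0.3 -0.4 -0.3  0.1]
0.01 -1 8 [0.2 0.1 0.2 0.1 0.2 0.2 0.2 0.2]
0.008 -1 7 [0.2 0.2 0.2 0.2 0.2 0.3 0.2]
0.008 1 7 [-0.9 -0.6 -0.4 -0.3 -0.5 -0.4  0.1]
dx grip mm -7.7 theta 0.004[ WARN:0@0.824] global loadsave.cpp:275 findDecoder imread_('pics/s1144.png'): can't open/read file: check file path/integrity
```

send_rows(increments=[[0, 0, 10, 0, 0], [0, 0, 28, 0, 0], [0, 0, 55, 0, 0], [0, 0, 88, 0, 0], [0, 0, 123, 0, 0], [0, 0, 158, 0, 0], [0, 1, 193, 0, 0], [0, 1, 228, 0, 0], [0, 1, 263, 0, 0], [0, 1, 298, 0, 0], [0, 1, 333, 0, 0], [0, 1, 366, 0, 0]])

```text
time: 13.0
tool_pos: [0.6055, 0.1324, 0.2124]
tcp_rot: [-0.009, 1.0, 0.0, -0.0]
force: [-0.4, -0.4, -5.1]
grip_width: 0.0193
gripper_force: 25.9
```

send_rows(increments=[[0, 0.5, 32, 0, 0], [0, 0.5, 60, 0, 0], [0, 0.5, 84, 0, 0], [0, 0.5, 100, 0, 0], [0, 0.5, 110, 0, 0], [0, 0.5, 115, 0, 0], [0, 0.5, 115, 0, 0], [0, 0.5, 115, 0, 0]])

```text
time: 14.0
tool_pos: [0.6046, 0.2429, 0.2127]
tcp_rot: [-0.007, 1.0, -0.0, 0.0]
force: [-0.5, -0.6, -3.8]
grip_width: 0.0191
gripper_force: 25.9
```

```bash
python3 m.py; ls pics
```

```text
14.0 [0.60459439 0.24289954 0.21274788] [-0.4932947  -0.55585244 -3.7881003 ] [-0.03009445 -0.05849295 -0.00734593] 25.87809920310974
[271.40108446  91.77911108] [271.39241076  78.46900569] [271.42823338 133.44011914]
69 245 .................ddddddddddddddd####dddd........
71 245 .................dddddddddddddddd##ddddd#####...
73 245 ..........########dddddddddddddddddddddd######..
75 245 ###################ddddddddddddddddddddd#######.
77 245 #######################dddddddddddddddd#########
79 245 #######################dddddddddddddddd#########
81 245 #######################ddddddddddddddd##########
83 245 ###################....dddddddddddddd###########
85 245 #######################dddddddddddddd###########
87 245 #########################ddddddddddddd###dddd#dd
89 245 ##########################dddddd###ddddddddddddd
91 245 d#dddddd#ddddddddd########dddddd###dddddddddddd.
93 245 dddddddddddddddddd########dddddd################
95 245 ddddddddddddd#############dddddd################
97 245 ##########################dddddd################
99 245 ##########################dddddd###
[... 726 characters left out ...]
.######.....................
127 245 .....................#####......................
129 245 .....................######.....................
131 245 .....................######.....................
133 245 .....................#####......................
135 245 ................................................
137 245 ................................................
139 245 ................................................
141 245 ................................................
143 245 ................................................
145 245 ................................................
c1.png
c2.png
c3.png
c4.png
c5.png
c6.png
c7.png
s1145.png
s1400.png
s8.png
side0.png
t8.png
top0.png
```

send_rows(increments=[[0, 0, 1.4, 4, 0], [0, 0, 1.4, 9, 0], [0, 0, 1.4, 14, 0], [0, 0, 1.4, 14, 0], [0, 0, 1.4, 14, 0]])

```text
time: 14.68
tool_pos: [0.6043, 0.2456, 0.1987]
tcp_rot: [-0.008, 1.0, 0.0, 0.0]
force: [-0.6, -0.4, -3.9]
grip_width: 0.0193
gripper_force: 25.9
```

```bash
python3 - <<'E'
from h import *
s=sensors.get_state();g=np.array(s['tool_pos']);print(s['time'],g,s['tcp_rot'],s['force'],s['gripper_force'])
d=np.mean([cams.get_image('side') for _ in range(4)],0).astype(np.uint8);t=cams.get_image('top')
cv2.imwrite('pics/final_s.png',d)
f=lambda im,x,y,w,h,k:cv2.resize(im[y:y+h,x:x+w],None,fx=k,fy=k,interpolation=cv2.INTER_CUBIC)
cv2.imwrite('pics/c9.png',np.hstack([f(d,239,75,60,100,6),f(t,140,150,60,100,6)]))
B=np.array([.5976,.2443,.0405])
for z in(.0405,.0905,.1455,.1635,.2295): print(z,((proj('side',[B[0],B[1],z])+.5-[239,75])*6).round(1))
E
```

```text
14.675 [0.60429769 0.2455532  0.19866044] [-7.87251924e-03  9.99969008e-01  2.13703209e-05  7.88190221e-05] [-0.57045164 -0.40197141 -3.9194611 ] 25.8787402510643
0.0405 [180.7 484.5]
0.0905 [180.  383.7]
0.1455 [179.2 264.1]
0.1635 [178.9 222.8]
0.2295 [177.8  61. ]
```

View pics/c9.png

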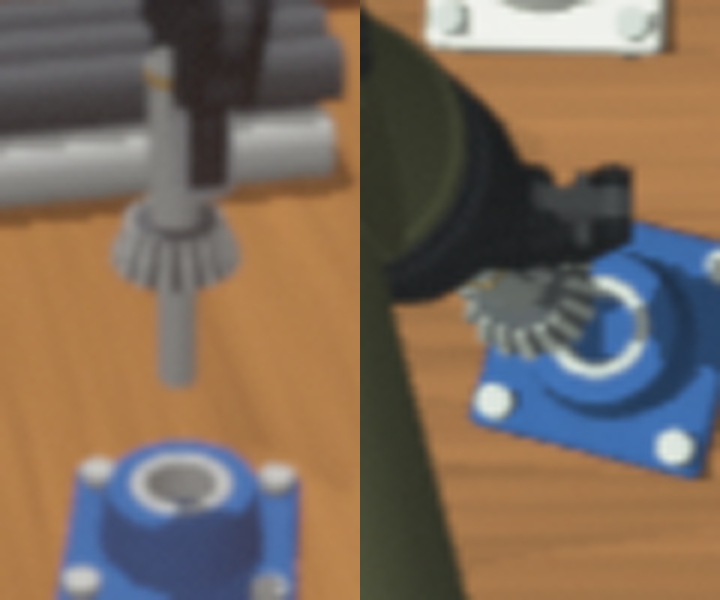

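```bash
python3 - <<'E'
from h import *
for P in([.5976,.2443,.1455],[.5976,.2456,.1505],[.5976,.2506,.1455]): print(P,((proj('top',P)+.5-[140,150])*6+[360,0]).round(1),((proj('side',P)+.5-[239,75])*6).round(1))
# gear extents in top by saturation
t=cv2.imread('pics/c9.png');h=cv2.cvtColor(t,cv2.COLOR_BGR2HSV)
for y in(280,290,300,310,320,340): print(y,h[y,440:620:6,1].tolist())
d=cv2.imread('pics/final_s.png')
import fit
g=np.array([.6043,.2450,.2010])
fit.fit(d,g,[(range(127,136),258,269,-1,.008),(range(127,136),268,279,1,.008),(range(106,110),257,268,-1,.010)] if 0 else [(range(126,136),258,269,-1,.008),(range(126,136),268,279,1,.008)])
E
```

```text
[0.5976, 0.2443, 0.1455] [536.3 288.8] [179.2 264.1]
[0.5976, 0.2456, 0.1505] [529.6 286.9] [178.5 251. ]
[0.5976, 0.2506, 0.1455] [519.4 289.1] [176.  255.8]
280 [28, 22, 28, 20, 26, 36, 27, 29, 38, 52, 31, 13, 15, 13, 15, 12, 11, 13, 14, 14, 15, 18, 15, 16, 15, 13, 15, 15, 16, 40]
290 [7, 60, 88, 41, 15, 19, 19, 25, 30, 19, 15, 17, 15, 15, 15, 13, 13, 12, 11, 16, 23, 14, 16, 20, 16, 17, 16, 14, 15, 16]
300 [131, 136, 139, 123, 73, 21, 12, 16, 16, 16, 16, 12, 14, 12, 12, 13, 14, 17, 15, 15, 15, 13, 11, 16, 15, 57, 101, 111, 113, 93]
310 [141, 139, 140, 131, 77, 16, 15, 16, 16, 17, 15, 17, 15, 12, 12, 15, 20, 19, 19, 18, 12, 12, 16, 14, 14, 32, 109, 153, 159, 164]
320 [140, 139, 139, 133, 92, 31, 16, 13, 14, 16, 17, 19, 22, 19, 19, 21, 16, 14, 14, 13, 11, 11, 14, 18, 45, 89, 137, 158, 162, 161]
340 [139, 141, 140, 140, 141, 137, 105, 53, 7, 23, 18, 13, 14, 12, 15, 11, 14, 13, 14, 12, 15, 27, 56, 90, 137, 154, 155, 161, 162, 162]
0.008 -1 10 [0.3 0.3 0.3 0.3 0.3 0.2 0.3 0.2 0.2 0.2]
0.008 1 10 [-0.3 -0.3 -0.3 -0.2 -0.2 -0.3 -0.2 -0.2 -0.2 -0.2]
dx grip mm -7.6 theta -0.005
```

The shaft hangs plumb over the blue hole: thin end at side crop (177, 375), ring at (181, 484). It is about 1 mm off centre and roughly 5 mm high, so I'll make a small final trim.

send_rows(increments=[[0, -0.5, -0.7, 2, 0], [0, -1, -1.3, 4.5, 0], [0, -1, -1.3, 4.5, 0], [0, -1, -1.3, 4.5, 0], [0, -1, -1.3, 4.5, 0], [0, -1, -1.3, 4.5, 0]])

```text
time: 15.68
tool_pos: [0.6053, 0.2443, 0.1942]
tcp_rot: [-0.008, 1.0, 0.0, 0.0]
force: [0.4, -0.2, -4.2]
grip_width: 0.0192
gripper_force: 25.9
```

```bash
python3 - <<'E'
from h import *
import fit
s=sensors.get_state();g=np.array(s['tool_pos']);print(s['time'],g,s['gripper_force'],np.abs(s['dq']).max())
d=np.mean([cams.get_image('side') for _ in range(4)],0).astype(np.uint8)
x=fit.fit(d,g+[0,0,.005],[(range(127,137),258,269,-1,.008),(range(127,137),268,279,1,.008)],False)
print('axis x',g[0]+x[0])
if abs(g[0]+x[0]-.5976)<.003 and abs(g[1]-.2443)<.003 and abs(x[1])<.05: print(ctrl.job_done())
E
```

```text
15.675 [0.60529436 0.24431951 0.19422785] 25.878809988498688 0.003114454330716119
dx grip mm -7.4 theta -0.006
axis x 0.5979398083584052
the job is handed in; nothing more can be done
None
```

The job is handed in at about 16 s: the pinion shaft is held plumb (within about 0.02 rad) and centred over the blue bearing to about 1 mm, thin end about 50 mm above the hole, at 26 N of grip. To turn it I put the tip back about 5 mm into the sleeve and levered it lightly on the rim, which left the journal about 7.5 mm off the pads' centre.

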